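# Retain a bearing and seat the inner lid of a double-lidded tin

## Task

Lay the short loose retaining bar across the two slotted saddles inside the fixed tin, over the bearing, so that it lies down in both slots, and let go of it. Then carry the nested pair of lids together (the inner lid's thin central stem carries both), lower it gently onto the tin until the inner lid is fully home, and let go; after that lift off the outer lid alone (the collar round the stem is its handle) without disturbing the inner lid. Finish while still holding the outer lid level, about 10 cm above where it sat, with the inner lid and the bar left in place and the pliers, small spanner and tape roll left where they lie.

Things in the scene. Friction and masses are not known exactly. Their poses are not given: they have to be found in the camera images.
- tin: open round aluminium tin fixed to the table by two small feet, 110 mm outside, 102 mm inside, rim at z 50 mm; its place and the lids' are swapped at random. Origin: centre of underside; z up; x runs through both saddles; the feet reach 70 mm from the centre along y. Inside: a bearing (top at 18 mm) and two dark saddles, 34 to 50 mm from the centre either way along x (see tin_bar_seat)
- tin_bar_seat (a point): point on the tin's axis 27 mm above the table, at the floor of the saddles' slots: the bar's origin belongs here, bar along the tin's x either way round. Slots run along x, open-topped, 20 mm wide, cheeks 12 mm high. Axes as the tin's
- tin_lid_seat (a point): point on the tin's axis 45 mm above the table (5 mm under the rim): the inner lid's origin belongs here. Axes as the tin's
- retaining_bar: plain loose steel bar 88 x 12 x 16 mm (long, wide, high), 0.13 kg, on the table behind the gap between tin and lids, pointing roughly away from the robot. Origin: centre of underside; x along its length, z up. Seated, its top is 7 mm below the tin's rim, so the fingertips reach into the mouth: open them only part way (about 30 mm) to let go
- inner_lid: round aluminium lid, 0.22 kg: plug 5 mm deep, tapering 94 to 89 mm (4 mm play all round in the tin), flange 114 mm wide, 3 mm thick, that rests on the rim, round stem 18 mm thick with its top 71 mm above the origin. Origin: centre of the plug's underside; z up. Starts on the table under the outer lid, only 36 mm of stem showing above the collar; lifted by the stem, it carries the outer lid
- outer_lid: round steel lid, 0.2 kg: plate 124 mm wide, 3 mm thick, skirt 5 mm down from it, central collar 44 mm outside, 28 mm bore, top 27 mm above the origin. Origin: centre of the plate's underside; z up. Lies loose on the inner lid's flange (origin 8 mm above that lid's), the stem standing free through the collar to 63 mm above this origin: grip the collar with the stem between the fingers
- pliers: black-handled pliers 184 mm long, lying behind the work; bystander, leave alone. Origin: centre of the underside
- ring_spanner: small combination spanner 145 mm long, lying behind the work; bystander, leave alone. Origin: centre of the underside
- tape: black tape roll 55 mm across, 19 mm high, behind the work; bystander, leave alone. Origin: centre of the underside
Things that resemble listed ones, but are neither listed nor needed, are in the scene too. Of the things that look like the retaining_bar, the larger one is meant.

How it is judged:
By the outcome, as a careful person would: the job done as asked, in the order asked, and still so for the second after the job is handed in, while the arm keeps its last pose, push and grip.
It also fails if it takes over 58 s, if anything falls off the work surface, if the arm or the gripper's body presses on something with over 40 N, if the wrist force passes 120 N, or if a joint passes its speed limit or range.

## Robot

A 7-joint arm with a two-finger parallel gripper is mounted at the origin on a cart in front of the work surface, level with it; the furniture and walls round the work are solid. World frame = base frame: x ahead of the robot, y to its left, z up, the work surface at z = 0. Lengths are in m, angles in degrees, forces in N, time in s.
With the tool pointing down it reaches from about 0.35 to 0.9 m from the base axis. Payload 19.9 kg.
Tool frame: the origin (TCP) lies between the finger pads; the fingertips stand 17 mm ahead of it and the grasp point (between the pads) lies 2 mm behind it; z points along the fingers, y is the direction in which the jaws open and shut (so a half turn about z gives the same grasp; the last joint's range is limited). The gripper opens to 85 mm and grips with 20 to 120 N. Pads are 22 mm wide; open, the fingers measure 114 mm over their backs; the gripper's body (76 mm by 85 mm) begins 54 mm behind the grasp point. The pads swing forward as they close: fully open they stand 13 mm farther back than shut.
Start: joints at [71.305, 23.915, -0.59, 92.452, 0.269, 63.638, -3.037], TCP at [0.176, -0.6, 0.214] pointing down, gripper open.
Joint ranges: [-161.28, 161.28], [-22.2, 115.67], [-73.04, 71.86], [3.21, 147.25], [-68.34, 248.33], [10.77, 114.83], [-161.83, 161.83]. Speed limits (degrees/s): [108.29, 108.29, 136.94, 136.94, 172.46, 172.46, 172.46].

## Interface

Orientations are given as [roll, pitch, yaw] about the fixed x, y, z axes, in that order (R = Rz(yaw) Ry(pitch) Rx(roll)).
In Python, from rig import bot gives the robot as it stands.
- The arm moves only by the tool send_rows, never from a script. Its argument "rows" is a list of rows, each a list of 4 numbers: the shift along the tool's x, y, z in units of 15 cm (1.0 is 15 cm), then the turn about the tool's z in units of 180 degrees (1.0 is 180 degrees). In form: [[dx, dy, dz, twist], ...]. A call has 1 to 20 rows; each row is the pose to reach, as a shift and turn from the pose commanded when the call began, along the tool's axes at that moment, turning the shorter way round; what a row does not reach only later rows make up. A row lasts 1/12 s, in which the tool goes at most 41.7 mm and 7.16 degrees, less where a joint would pass 70% of its speed; a pose out of reach is approached as far as the arm can. A call with a number of a shift or a turn outside -1 to 1 is refused whole. A call with a gripper value outside its range is refused whole. "claw" is the opening, from -1 (shut) to 1 (fully open), so that 0 is half open, set as the call begins (left out, the last holds). The fingers move at their own pace and stop on an object; "squeeze" is the grip in N (left out, the last holds). Time passes only in rows, so rows that repeat a pose let the fingers close. It gives the time, the measured TCP pose, the force and the opening at its end, in the units of the state.
- bot.sense(): the state, without advancing time (a new reading comes with each control period).
- bot.grab_frame(name): name is "scene" or "side" or "wrist"; returns a dict with "frame" (384x512x3 uint8, red, green, blue), "vertical_fov" (degrees; the focal length in pixels is half the picture's height over the tangent of half this angle, whatever the lens; pixels are square), "cx", "cy" (the principal point, pixels), "extrinsics" (4x4, takes a point from camera to world coordinates). Camera axes: x right, y up, looking along -z (the intrinsics and any distortion apply to the point x, -y, -z); pixel columns grow to the right and rows downward; lengths in m; the calibration is good to about 2 mm. The wrist camera is an equidistant fisheye: a pixel r from the principal point sees the ray r / f radians off the axis. A picture is of the moment at which its call begins. There is no depth.
- bot.hand_in(): hands the job in, once; it reports no verdict.
The state is a dict: "clock": time; "joints": joint angles; "joint_vel": joint speeds; "joint_torque": joint torques, N m; "position": TCP position; "ee_rot": TCP orientation; "contact_force": force on the tool from outside, world axes, zero at the start; "torque": the same for the moment, N m; "finger_gap": finger opening in m.
Only numpy, scipy, OpenCV 4.12 (cv2) and the standard library are available. Lean on these libraries where they do the work, as an engineer would, in place of code of your own. Each camera call takes 0.05 s, during which the arm holds its last target. There are 200 camera calls.

## Working session

There is one attempt and no reset: what is moved stays moved. The work goes in short steps, Python scripts to look and compute and a tool call to move; the robot and the scene stay as the last step left them, time stands still between calls to the robot, and variables do not carry over. Pictures are saved under pics/ and viewed, about 8 in all and at most 12, crops included, and the job is handed in when it is done.

Besides the shell and the picture viewer there is one more tool, called as name(argument=value, ...), one argument or row to a line, values as JSON. send_rows: Moves the arm, as the interface text tells. Its arguments: {"type":"object","properties":{"rows":{"type":"array","items":{"type":"array","items":{"type":"number","minimum":-1,"maximum":1}}},"claw":{"type":"number"},"squeeze":{"type":"number"}},"required":["rows"]}

```bash
mkdir -p pics; cat > h.py <<'E'
import numpy as np, cv2
from rig import bot
def snap(name,fn):
    d=bot.grab_frame(name); np.savez('pics/'+fn+'.npz',**{k:np.asarray(v) for k,v in d.items()})
    cv2.imwrite('pics/'+fn+'.png',d['frame'][:,:,::-1]); return d
def load(fn): return np.load('pics/'+fn+'.npz')
def ray(d,u,v,fish=False):
    H=d['frame'].shape[0]; f=H/2/np.tan(np.radians(float(d['vertical_fov']))/2)
    x=(u-float(d['cx']))/f; y=(v-float(d['cy']))/f
    if fish:
        r=np.hypot(x,y); s=np.sinc(r/np.pi); c=np.array([x*s,-y*s,-np.cos(r)])
    else: c=np.array([x,-y,-1.])
    E=d['extrinsics']; return E[:3,3],E[:3,:3]@c
def at(d,u,v,z,fish=False):
    o,r=ray(d,u,v,fish); return o+r*(z-o[2])/r[2]
def px(d,p,fish=False):
    H=d['frame'].shape[0]; f=H/2/np.tan(np.radians(float(d['vertical_fov']))/2)
    E=d['extrinsics']; c=E[:3,:3].T@(np.asarray(p)-E[:3,3]); x,y,z=c[0],-c[1],-c[2]
    if fish:
        n=np.hypot(x,y); t=np.arctan2(n,z)/max(n,1e-9); return np.array([d['cx']+f*x*t,d['cy']+f*y*t])
    return np.array([d['cx']+f*x/z,d['cy']+f*y/z])
E
python3 - <<'E'
from h import *
ims=[]
for n in ['scene','side']:
    d=snap(n,n+'0'); print(n,d['vertical_fov'],d['extrinsics'].round(3).tolist()); ims.append(d['frame'])
print(bot.sense())
s=ims
big=cv2.resize(ims[0],(800,600),interpolation=cv2.INTER_CUBIC);cv2.imwrite('pics/a.png',big[:,:,::-1])
big=cv2.resize(ims[1],(800,600),interpolation=cv2.INTER_CUBIC);cv2.imwrite('pics/b.png',big[:,:,::-1])
E
```

```text
scene 50.88423256416678 [[-0.709, 0.409, -0.575, 0.047], [-0.705, -0.418, 0.573, 0.302], [-0.006, 0.811, 0.584, 0.565], [0.0, 0.0, 0.0, 1.0]]
side 55.38373183884637 [[0.87, 0.217, -0.442, 0.145], [-0.492, 0.347, -0.798, -0.894], [-0.02, 0.912, 0.409, 0.43], [0.0, 0.0, 0.0, 1.0]]
{'clock': 0.1, 'joints': array([71.30499078, 23.94569193, -0.59076118, 92.48136264,  0.26943127,
       63.63782469, -3.03709512]), 'joint_vel': array([-0.03388107, -0.02463401,  0.09275294, -0.03003117, -0.07767867,
        0.087698  , -0.00410307]), 'joint_torque': array([ 1.86886449e-03, -8.65828300e+01,  6.80697765e-01, -4.35645032e+01,
        1.92452216e-02,  4.85641445e-03, -4.62595312e-05]), 'position': array([ 0.17549933, -0.59951402,  0.21311634]), 'ee_rot': array([-1.79936669e+02,  4.87213487e-03,  1.63177413e+01]), 'contact_force': array([ 0.22681436, -0.34823898,  0.32045121]), 'torque': array([ 0.00398218, -0.02654672,  0.04240189]), 'finger_gap': 0.08506850156431814}
```

View pics/a.png

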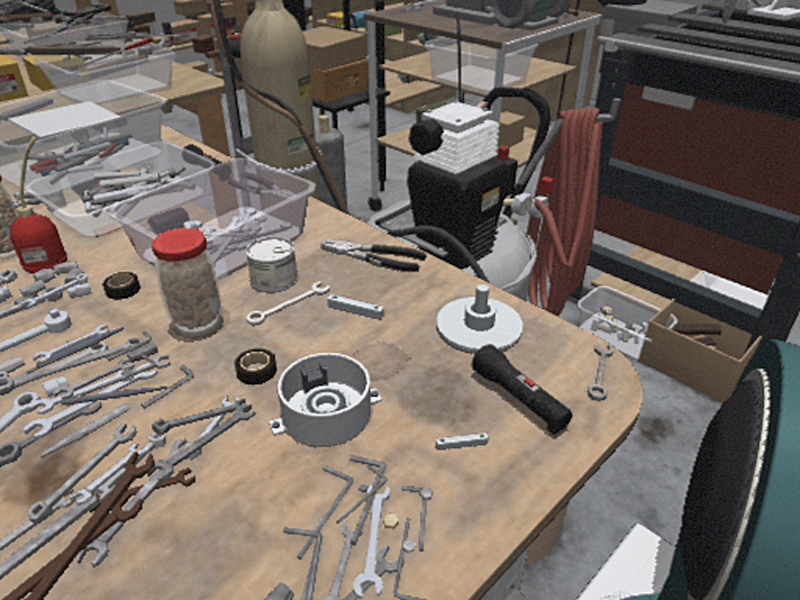

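View pics/b.png

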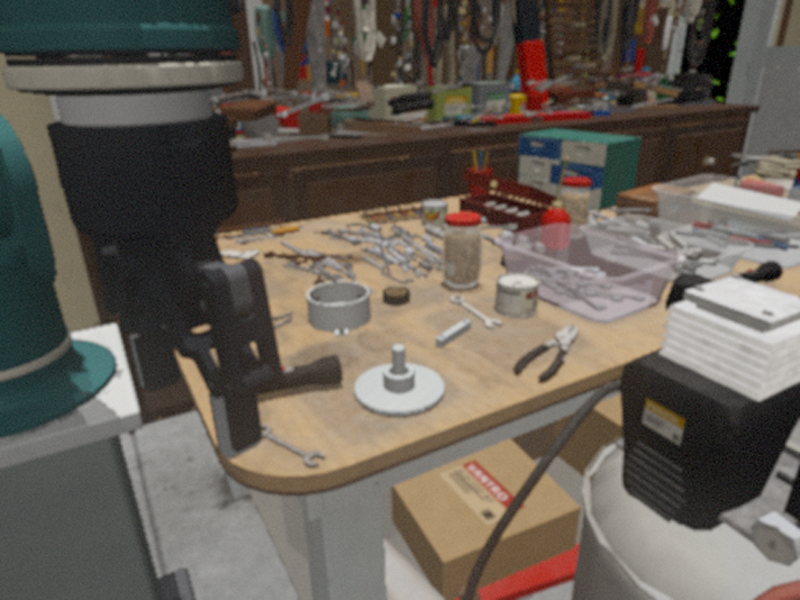

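The scene view shows the tin at about (325,395), the lids with their stem at (482,292), and the large bar from (328,300) to (382,312). The small bar at (462,440) is the decoy. I'll enlarge these for measuring.

```bash
python3 - <<'E'
from h import *
d=load('scene0')['frame']
c=d[180:290,165:340]; c=cv2.resize(c,None,fx=4.5,fy=4.5,interpolation=cv2.INTER_CUBIC)
cv2.imwrite('pics/c.png',c[:,:,::-1]); print(c.shape)
E
```

```text
(495, 788, 3)
```

View pics/c.png

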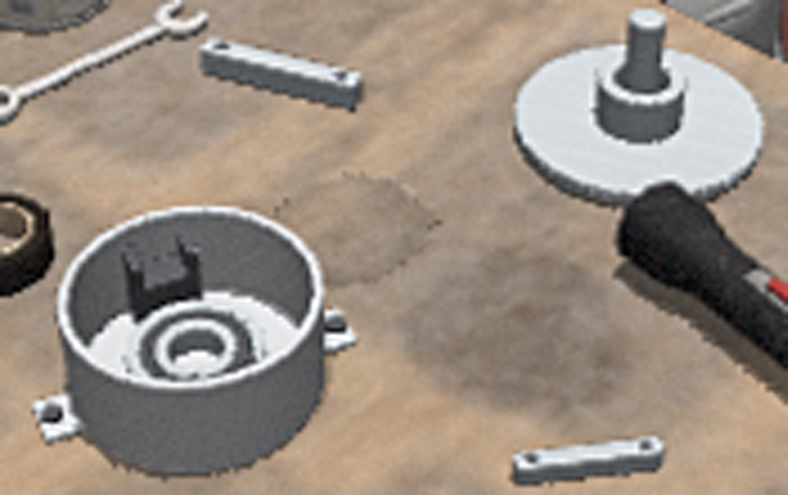

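```bash
cat > m.py <<'E'
from h import *
from scipy.optimize import least_squares
d=load('scene0')
C=lambda u,v:(u/4.5+165,v/4.5+180)
def circ(pts,z,r):
    P=np.array([at(d,*C(*p),z)[:2] for p in pts])
    s=least_squares(lambda c:np.hypot(*(P-c).T)-r,P.mean(0)); return s.x,s.fun*1e3
print('tin',circ([(59,298),(325,290),(200,207),(190,390),(90,350),(290,355)],.05,.055))
print('lid',circ([(515,115),(763,120),(640,42)],.011,.062))
print('stemtop',at(d,*C(648,20),.071), 'collar',at(d,*C(640,87),.035))
for p in [(43,420),(351,330),]: print('foot',at(d,*C(*p),.006))
b=[at(d,*C(*p),.016) for p in [(203,48),(218,40),(362,76),(347,88)]]
print('bar',np.round(b,4),np.mean(b,0))
for p in [(126,253),(200,243)]: print('saddle',at(d,*C(*p),.039))
E
python3 m.py
```

```text
tin (array([ 0.49282103, -0.03570134]), array([ 0.96528999, -1.48948823, -1.32044835,  0.81791768, -3.24785939,
       -0.13840468]))
lid (array([ 0.46762095, -0.30206812]), array([-0.17202521, -0.16996387, -0.02247656]))
stemtop [ 0.46421147 -0.29784105  0.071     ] collar [ 0.46155574 -0.29285393  0.035     ]
foot [0.51675462 0.03028024 0.006     ]
foot [ 0.46356897 -0.09615826  0.006     ]
bar [[ 0.6608 -0.1816  0.016 ]
 [ 0.6607 -0.1918  0.016 ]
 [ 0.5837 -0.2223  0.016 ]
 [ 0.5819 -0.2097  0.016 ]] [ 0.62175423 -0.20134755  0.016     ]
saddle [ 0.54219081 -0.03757024  0.039     ]
saddle [ 0.52427508 -0.06427251  0.039     ]
```

```bash
cat >> h.py <<'E'
from scipy.spatial.transform import Rotation as Ro
def plan(t,yaw,n=1):
    s=bot.sense(); R=Ro.from_euler('xyz',s['ee_rot'],degrees=True).as_matrix()
    v=R.T@(np.array(t)-s['position'])/.15
    tw=-(yaw-s['ee_rot'][2])/180
    print('clock',s['clock'],'pos',s['position'].round(4),'rot',s['ee_rot'].round(2),'gap',round(s['finger_gap'],4),'F',s['contact_force'].round(1))
    print('d',v.round(4),'twist',round(tw,4),'tilt-free')
E
python3 -c "
from h import *
plan([.62,-.2,.16],21)"
```

```text
clock 0.1 pos [ 0.1755 -0.5995  0.2131] rot [-179.94    0.     16.32] gap 0.0851 F [ 0.2 -0.3  0.3]
d [ 3.5923 -1.7232  0.3557] twist -0.026 tilt-free
```

send_rows(
  rows=[
    [0.9,-0.43,0,0],
    [0.9,-0.43,0,0],
    [0.9,-0.43,0,0],
    [0.9,-0.43,0,0],
  ],
  claw=0.0,
)

```text
clock: 0.43
position: [0.2903, -0.4967, 0.2135]
ee_rot: [-179.9, -0.1, 16.5]
contact_force: [-0.3, 0.3, 0.6]
finger_gap: 0.0426
```

send_rows(
  rows=[
    [0.9,-0.43,0,0],
    [0.9,-0.43,0,0],
    [0.9,-0.43,0,0],
    [0.9,-0.43,0,0],
  ],
)

```text
clock: 0.77
position: [0.4016, -0.3964, 0.2136]
ee_rot: [-179.9, -0.1, 16.5]
contact_force: [-0.4, 0.0, 1.1]
finger_gap: 0.0426
```

send_rows(
  rows=[
    [0.9,-0.43,0,0],
    [0.9,-0.43,0,0],
    [0.9,-0.43,0,0],
    [0.9,-0.43,0,0],
  ],
)

```text
clock: 1.1
position: [0.5128, -0.2962, 0.2135]
ee_rot: [-179.9, -0.1, 16.5]
contact_force: [0.0, -0.5, 0.0]
finger_gap: 0.0429
```

send_rows(
  rows=[
    [0.9,-0.43,0.2,-0.026],
    [0.9,-0.43,0.2,-0.026],
    [0.9,-0.43,0.2,-0.026],
    [0.9,-0.43,0.2,-0.026],
    [0.9,-0.43,0.2,-0.026],
    [0.9,-0.43,0.2,-0.026],
  ],
)

```text
clock: 1.6
position: [0.6218, -0.1987, 0.1825]
ee_rot: [-179.9, 0.1, 21.2]
contact_force: [-1.5, -0.1, 1.0]
finger_gap: 0.0425
```

```bash
python3 - <<'E'
from h import *
plan([.62,-.2,.1],21)
d=snap('wrist','w1'); c=cv2.resize(d['frame'],(800,600),interpolation=cv2.INTER_CUBIC); cv2.imwrite('pics/w1b.png',c[:,:,::-1])
print(px(d,[.62,-.2,.016],True)*1.5625, px(d,[.493,-.036,.05],True)*1.5625, d['extrinsics'].round(3).tolist())
E
```

```text
clock 1.6 pos [ 0.6218 -0.1987  0.1825] rot [-1.7991e+02  6.0000e-02  2.1160e+01] gap 0.0425 F [-1.5 -0.1  1. ]
d [-0.0139  0.0049  0.5501] twist 0.0009 tilt-free
[397.53220323 260.42847689] [141.97113739 348.31593507] [[0.362, 0.885, 0.294, 0.697], [-0.932, 0.344, 0.112, -0.17], [-0.002, -0.315, 0.949, 0.343], [0.0, 0.0, 0.0, 1.0]]
```

View pics/w1b.png

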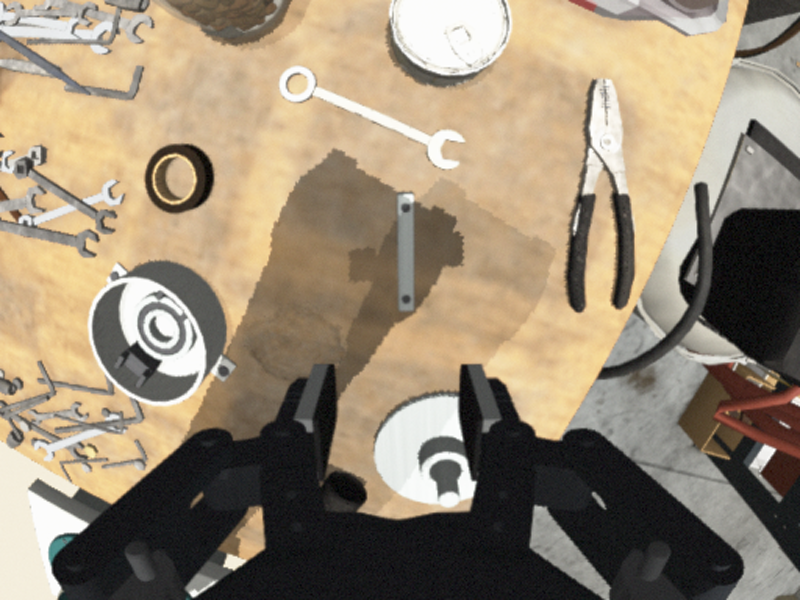

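The wrist view shows the bar's top face from (398,194) to (414,310). The tin's rim is near (145,340), with its feet at (117,272) and (226,370), and the stem top is at (449,497).

```bash
python3 - <<'E'
from h import *
d=load('w1'); k=.64
P=lambda u,v,z: at(d,u*k,v*k,z,True)
a=P(405.5,194,.016);b=P(407,310,.016); print('bar',a,b,(a+b)/2,np.degrees(np.arctan2(*(a-b)[1::-1])),np.linalg.norm(a-b))
f1=P(117,268,.006);f2=P(229,371,.006); print('feet',f1,f2,(f1+f2)/2,np.degrees(np.arctan2(*(f1-f2)[1::-1])),np.linalg.norm(f1-f2))
print('stem',P(449,497,.071))
from scipy.optimize import least_squares
Q=np.array([P(*p,.05)[:2] for p in [(90,320),(204,362),(118,277),(165,405),(196,310)]])
s=least_squares(lambda c:np.hypot(*(Q-c).T)-.055,Q.mean(0)); print('tin',s.x,s.fun*1e3)
E
```

```text
bar [ 0.66704613 -0.18772398  0.016     ] [ 0.58689507 -0.22047926  0.016     ] [ 0.6269706  -0.20410162  0.016     ] 22.22832966458382 0.08658579397431687
feet [0.5278259  0.02177223 0.006     ] [ 0.47584219 -0.1010621   0.006     ] [ 0.50183404 -0.03964494  0.006     ] 67.06183349189998 0.13338132973117423
stem [ 0.4715767  -0.30101538  0.071     ]
tin [ 0.49928904 -0.03774316] [-0.91122179 -3.10172122 -0.4267129   1.18411237  2.14503067]
```

```bash
python3 -c "
from h import *
plan([.6265,-.2035,.07],22)"
```

```text
clock 1.65 pos [ 0.6211 -0.2004  0.183 ] rot [-1.7997e+02  6.0000e-02  2.1030e+01] gap 0.0427 F [-0.7 -0.4  0.1]
d [0.0268 0.0329 0.7536] twist -0.0054 tilt-free
```

send_rows(
  rows=[
    [0.027,0.03,0.75,-0.005],
    [0.027,0.03,0.75,-0.005],
    [0.027,0.03,0.75,-0.005],
    [0.027,0.03,0.75,-0.005],
    [0.027,0.03,0.75,-0.005],
  ],
)

```text
clock: 2.07
position: [0.6257, -0.2042, 0.071]
ee_rot: [-179.9, 0.1, 21.8]
contact_force: [0.8, -1.0, 1.1]
finger_gap: 0.0428
```

```bash
python3 - <<'E'
from h import *
plan([.6265,-.2035,.021],22)
d=snap('wrist','w2'); c=cv2.resize(d['frame'],(800,600),interpolation=cv2.INTER_CUBIC); cv2.imwrite('pics/w2b.png',c[:,:,::-1])
print(px(d,[.6265,-.2035,.016],True)*1.5625)
E
```

```text
clock 2.0667 pos [ 0.6257 -0.2042  0.071 ] rot [-1.7994e+02  1.0000e-01  2.1820e+01] gap 0.0428 F [ 0.8 -1.   1.1]
d [ 0.0071 -0.0019  0.3336] twist -0.001 tilt-free
[395.36926875 309.58981477]
```

View pics/w2b.png

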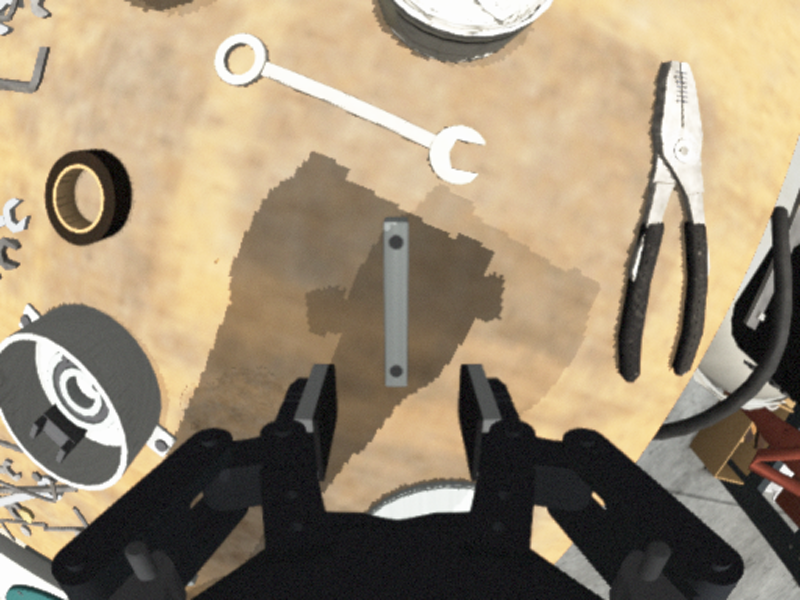

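The bar's top face spans (396,222) to (396,386), midway between the jaws, whose centre column is about 397.

```bash
python3 - <<'E'
from h import *
d=load('w2'); k=.64
P=lambda u,v,z: at(d,u*k,v*k,z,True)
a=P(396,222,.016);b=P(396,386,.016); m=(a+b)/2; print('bar',a,b,m,np.degrees(np.arctan2(*(a-b)[1::-1])),np.linalg.norm(a-b))
plan([m[0],m[1],.021],22)
for n in ['scene0']:
    s=load(n)
    E=s['extrinsics']; print(px(s,m)-px(s,[.62,-.2,.016]))
E
```

```text
bar [ 0.66708014 -0.18757444  0.016     ] [ 0.58645885 -0.21986941  0.016     ] [ 0.62676949 -0.20372193  0.016     ] 21.82986640561444 0.08684904619852879
clock 2.1167 pos [ 0.627  -0.2043  0.0729] rot [ 1.7995e+02 -4.0000e-02  2.1830e+01] gap 0.0425 F [1.4 0.3 2.2]
d [-1.000e-04 -4.200e-03  3.457e-01] twist -0.001 tilt-free
[-0.79567623 -1.85441089]
```

send_rows(
  rows=[
    [0,-0.002,0.17,0],
    [0,-0.002,0.335,0],
    [0,-0.002,0.335,0],
    [0,-0.002,0.335,0],
  ],
)

```text
clock: 2.45
position: [0.6271, -0.2034, 0.0228]
ee_rot: [180.0, -0.0, 21.9]
contact_force: [0.2, -1.0, 1.2]
finger_gap: 0.0427
```

send_rows(
  rows=[
    [0,0,0,0],
    [0,0,0,0],
    [0,0,0,0],
    [0,0,0,0],
    [0,0,0,0],
    [0,0,0,0],
  ],
  claw=-1,
  squeeze=50,
)

```text
clock: 2.95
position: [0.6267, -0.203, 0.0212]
ee_rot: [180.0, -0.0, 21.9]
contact_force: [-0.1, -0.1, -0.3]
finger_gap: -0.0003
```

send_rows(
  rows=[
    [0,0,-0.3,0],
    [0,0,-0.7,0],
    [0,0,-0.7,0],
    [0,0,-0.7,0],
    [0,0,-0.7,0],
  ],
)

```text
clock: 3.37
position: [0.6273, -0.2032, 0.1274]
ee_rot: [179.9, -0.1, 21.9]
contact_force: [-0.3, -0.3, -0.8]
finger_gap: -0.0001
```

```bash
python3 -c "
from h import *
plan([.496,-.037,.125],-22.9)"
```

```text
clock 3.3667 pos [ 0.6273 -0.2032  0.1274] rot [ 1.7991e+02 -1.0000e-01  2.1890e+01] gap -0.0001 F [-0.3 -0.3 -0.8]
d [-0.3989 -1.3543  0.013 ] twist 0.2489 tilt-free
```

```bash
python3 - <<'E'
from h import *
d=snap('wrist','w3'); c=cv2.resize(d['frame'],(800,600),interpolation=cv2.INTER_CUBIC)
e=snap('scene','s3')['frame'][150:260,180:360]
e=cv2.resize(e,(540,330),interpolation=cv2.INTER_CUBIC); c=cv2.resize(c,(540,405))
cv2.imwrite('pics/w3b.png',np.vstack([c[:270],e])[:,:,::-1])
E
```

```text
(no output)
```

View pics/w3b.png

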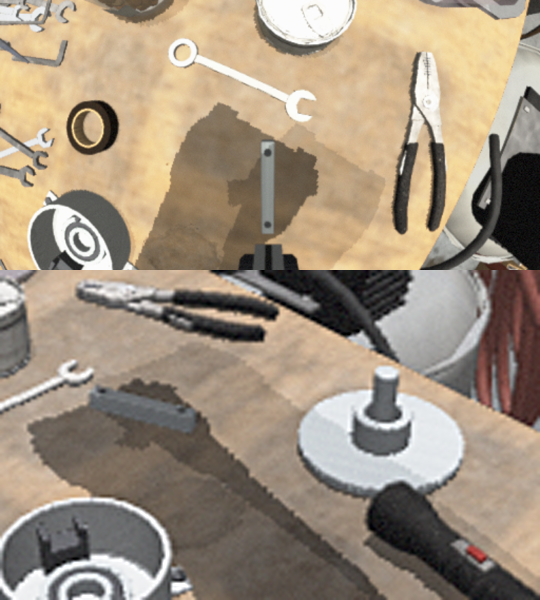

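```bash
python3 - <<'E'
from h import *
d=load('w3'); p=bot.sense()['position']
for dz in [0,-.017,-.03]:
  print(dz,px(d,p+[0,0,dz],True)*540/512, px(load('s3'),p+[0,0,dz]))
E=d['extrinsics'];print(E[:3,3]-p)
w=load('w2');print(px(w,[.6267,-.2037,.05],True)*1.5625,px(w,[.6267,-.2037,.033],True)*1.5625)
cv2.imwrite('pics/s3f.png',cv2.resize(load('s3')['frame'],(700,525),interpolation=cv2.INTER_CUBIC)[:,:,::-1])
E
```

```text
0 [265.73620472 243.79132163] [224.86023535 152.19983596]
-0.017 [265.88564588 231.73352345] [225.17213071 158.93086069]
-0.03 [265.98591134 223.71713899] [225.40597205 163.97739884]
[0.07559183 0.02925514 0.16272254]
[395.59139163 337.09411976] [395.75466233 322.21316013]
```

View pics/s3f.png

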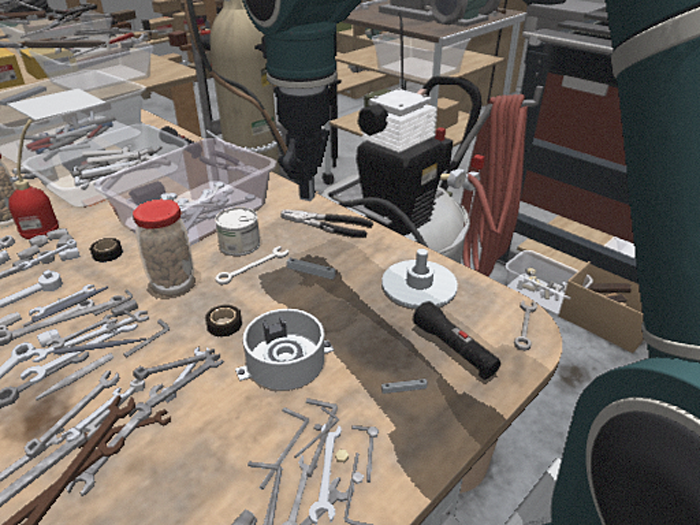

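```bash
python3 - <<'E'
from h import *
s=load('s3'); p=bot.sense()['position']; print(p)
for z in np.arange(.09,.19,.02): print(z,px(s,[p[0],p[1],z]).round(1), at(s,224.5,144.8,z).round(3))
w=load('w2'); f=192/np.tan(np.radians(float(w['vertical_fov']))/2); print('fw',f)
# w2 tip inner-front corners (335,366),(460,366) 800-scale; find depth where separation 42.5mm
o,a=ray(w,335*.64,366*.64,True); o,b=ray(w,460*.64,366*.64,True)
t=.0427/np.linalg.norm(a-b); print('tip',o+a*t,o+b*t,'vs tcp .6265 -.204 .072')
E
```

```text
[ 0.62609692 -0.20281951  0.12503845]
0.09 [225.5 165.9] [ 0.699 -0.267  0.09 ]
0.11 [225.1 158.2] [ 0.672 -0.243  0.11 ]
0.13 [224.8 150.2] [ 0.644 -0.219  0.13 ]
0.15000000000000002 [224.4 142. ] [ 0.617 -0.195  0.15 ]
0.17 [224.  133.6] [ 0.589 -0.171  0.17 ]
fw 297.3186396354542
tip [ 0.62538454 -0.1821196   0.09040958] [ 0.64130655 -0.22174003  0.09038465] vs tcp .6265 -.204 .072
```

The fingertips actually sit about 17 mm *behind* the reported TCP, in both cameras, so the pads closed above the bar. I'll use tip z ≈ TCP z + 0.0175, then descend again watching the force.

send_rows(
  rows=[
    [0,0,0.2,0],
    [0,0,0.4,0],
    [0,0,0.6,0],
    [0,0,0.75,0],
    [0,0,0.75,0],
    [0,0,0.75,0],
  ],
  claw=0,
)

```text
clock: 3.97
position: [0.6255, -0.2025, 0.0119]
ee_rot: [-179.9, 0.2, 21.9]
contact_force: [0.9, -0.9, 0.8]
finger_gap: 0.0427
```

send_rows(
  rows=[
    [0,0,0.04,0],
    [0,0,0.08,0],
    [0,0,0.11,0],
    [0,0,0.13,0],
    [0,0,0.15,0],
    [0,0,0.15,0],
  ],
)

```text
clock: 4.47
position: [0.6264, -0.2029, -0.0095]
ee_rot: [-180.0, 0.0, 21.9]
contact_force: [-0.2, 0.1, -0.8]
finger_gap: 0.0427
```

send_rows(
  rows=[
    [0,0,0,0],
    [0,0,0,0],
    [0,0,0,0],
    [0,0,0,0],
    [0,0,0,0],
    [0,0,0,0],
  ],
  claw=-1,
  squeeze=50,
)

```text
clock: 4.97
position: [0.6269, -0.203, -0.0086]
ee_rot: [180.0, -0.0, 21.9]
contact_force: [-1.7, 1.3, 5.9]
finger_gap: 0.0101
```

send_rows(
  rows=[
    [0,0,-0.1,0],
    [0,0,-0.3,0],
    [0,0,-0.55,0],
    [0,0,-0.8,0],
    [0,0,-0.9,0],
    [0,0,-0.9,0],
  ],
)

```text
clock: 5.47
position: [0.6287, -0.2035, 0.1315]
ee_rot: [179.7, -0.3, 21.9]
contact_force: [0.5, -0.1, -1.7]
finger_gap: 0.0103
```

```bash
python3 -c "
from h import *
plan([.497,-.037,.125],-22.9)
d=snap('wrist','w4')
c=cv2.resize(d['frame'][100:300,130:380],(800,640)[:2],interpolation=cv2.INTER_CUBIC)[:600]; cv2.imwrite('pics/w4b.png',c[:,:,::-1])"
```

```text
clock 5.4667 pos [ 0.6287 -0.2035  0.1315] rot [179.75  -0.3   21.89] gap 0.0103 F [ 0.5 -0.1 -1.7]
d [-0.4009 -1.3576  0.0353] twist 0.2489 tilt-free
```

View pics/w4b.png

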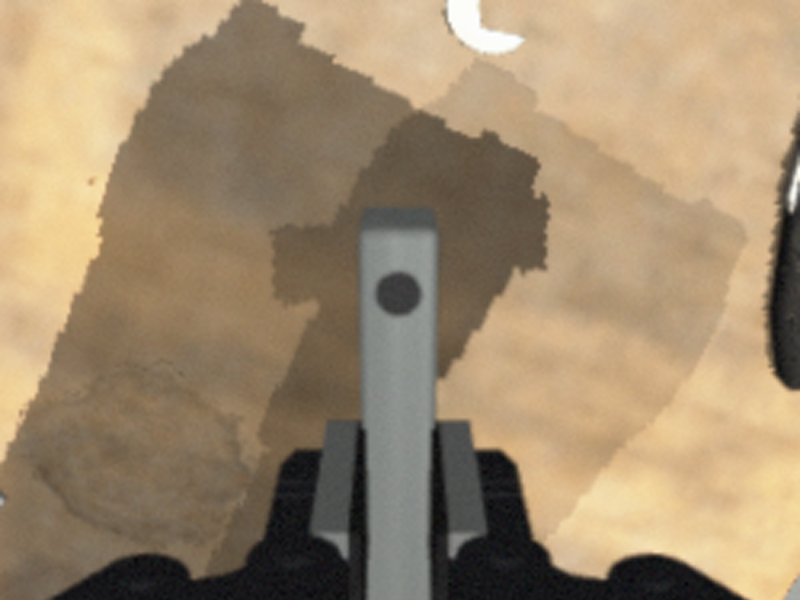

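The bar is held square and level; its far top edge is at (398,230) in the crop.

```bash
python3 - <<'E'
from h import *
d=load('w4'); p=bot.sense()['position']; z=p[2]+.025
q=at(d,130+398/3.2,100+230/3.2,z,True); c,s=np.cos(np.radians(21.9)),np.sin(np.radians(21.9))
v=q-p; print('along',v[0]*c+v[1]*s,'across',-v[0]*s+v[1]*c)
a=at(d,130+360/3.2,100+230/3.2,z,True);b=at(d,130+437/3.2,100+230/3.2,z,True);print('width',np.linalg.norm(a-b))
E
```

```text
along 0.04378010793642223 across -0.0011863050163000606
width 0.01159353333495365
```

send_rows(
  rows=[
    [-0.1,-0.25,0,0],
    [-0.2,-0.5,0,0],
    [-0.3,-0.75,0,0],
    [-0.35,-0.9,0,0],
    [-0.35,-0.9,0,0],
  ],
)

```text
clock: 5.93
position: [0.5241, -0.0932, 0.1252]
ee_rot: [-179.9, 0.1, 22.1]
contact_force: [1.5, -0.6, -1.8]
finger_gap: 0.0102
```

```bash
python3 -c "
from h import *
plan([.497,-.037,.125],-22.9)"
```

```text
clock 5.9333 pos [ 0.5241 -0.0932  0.1252] rot [-1.7987e+02  1.4000e-01  2.2140e+01] gap 0.0102 F [ 1.5 -0.6 -1.8]
d [-0.0259 -0.4153  0.0024] twist 0.2502 tilt-free
```

send_rows(
  rows=[
    [-0.02,-0.41,0,0.04],
    [-0.02,-0.41,0,0.08],
    [-0.02,-0.41,0,0.12],
    [-0.02,-0.41,0,0.16],
    [-0.02,-0.41,0,0.2],
    [-0.02,-0.41,0,0.25],
    [-0.02,-0.41,0,0.25],
    [-0.02,-0.41,0,0.25],
    [-0.02,-0.41,0,0.25],
  ],
)

```text
clock: 6.68
position: [0.5015, -0.0414, 0.1253]
ee_rot: [180.0, 0.1, -23.0]
contact_force: [0.4, 0.9, -2.1]
finger_gap: 0.0101
```

```bash
python3 -c "
from h import *
plan([.498,-.038,.06],-22.9)
d=snap('wrist','w5')
c=cv2.resize(d['frame'][90:290,130:390],(780,600),interpolation=cv2.INTER_CUBIC); cv2.imwrite('pics/w5b.png',c[:,:,::-1])
print(bot.sense()['position'])
"
```

```text
clock 6.6833 pos [ 0.5015 -0.0414  0.1253] rot [ 1.7997e+02  7.0000e-02 -2.2980e+01] gap 0.0101 F [ 0.4  0.9 -2.1]
d [-0.0294 -0.0118  0.4356] twist -0.0005 tilt-free
[ 0.50154788 -0.04137056  0.1254716 ]
```

View pics/w5b.png

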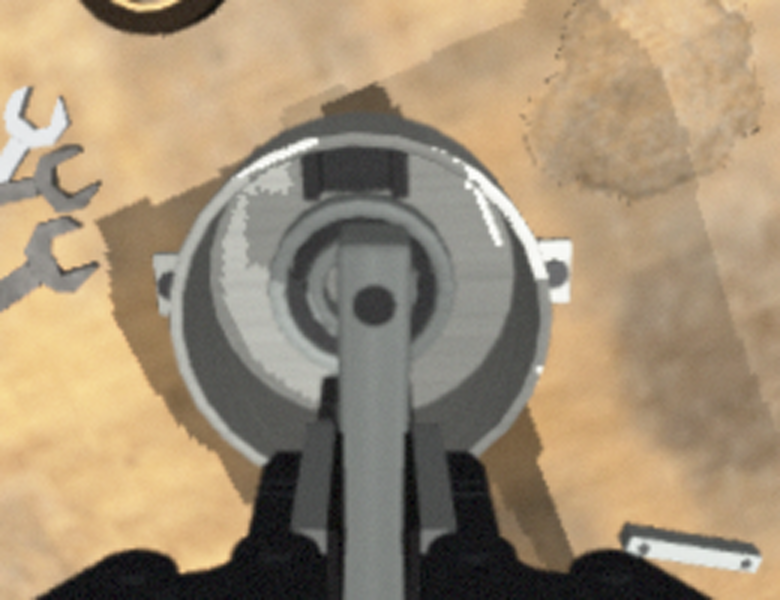

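```bash
python3 - <<'E'
from h import *
from scipy.optimize import least_squares
d=load('w5'); P=lambda u,v,z: at(d,u/3+130,v/3+90,z,True)
pts=[(172,310),(550,305),(360,133),(215,215),(497,195),(190,385)]
Q=np.array([P(*p,.05)[:2] for p in pts])
s=least_squares(lambda c:np.hypot(*(Q-c).T)-.055,Q.mean(0)); print('tin',s.x,s.fun*1e3)
s3=least_squares(lambda c:np.hypot(*(Q-c[:2]).T)-c[2],[*Q.mean(0),.055]); print('tin free r',s3.x)
f1=P(157,285,.006);f2=P(571,270,.006);print('feet',(f1+f2)/2,np.degrees(np.arctan2(*(f1-f2)[1::-1])),np.linalg.norm(f1-f2))
a=P(313,163,.039);b=P(399,161,.039); m=(a+b)/2; print('saddle',m, 'dir',np.degrees(np.arctan2(*(m[:2]-s.x)[::-1])),np.linalg.norm(m[:2]-s.x), 'cheekdir',np.degrees(np.arctan2(*(a-b)[1::-1])), np.linalg.norm(a-b))
E
```

```text
tin [ 0.49403401 -0.03622327] [ 0.10739412 -1.68302437  1.7117909  -1.63136579 -1.10089147 -1.35472584]
tin free r [ 0.49574418 -0.03639692  0.05362126]
feet [ 0.49701003 -0.03677161  0.006     ] 69.21996423849892 0.1384480570733444
saddle [ 0.53816855 -0.05247634  0.039     ] dir -20.216834048319875 0.047032114629581366 cheekdir 68.31575917631152 0.02406667859007766
```

```bash
python3 -c "
from h import *
plan([.4955,-.0365,.065],-21.4)"
```

```text
clock 6.7333 pos [ 0.5015 -0.0414  0.1255] rot [ 1.7998e+02  6.0000e-02 -2.2980e+01] gap 0.0099 F [-0.2 -0.7 -0.9]
d [-0.0494 -0.0143  0.4032] twist -0.0088 tilt-free
```

send_rows(
  rows=[
    [-0.05,-0.014,0,-0.009],
    [-0.05,-0.014,0.1,-0.009],
    [-0.05,-0.014,0.25,-0.009],
    [-0.05,-0.014,0.4,-0.009],
    [-0.05,-0.014,0.4,-0.009],
    [-0.05,-0.014,0.4,-0.009],
  ],
)

```text
clock: 7.23
position: [0.4949, -0.0362, 0.0656]
ee_rot: [180.0, 0.1, -21.4]
contact_force: [0.2, -0.3, -1.1]
finger_gap: 0.0104
```

send_rows(
  rows=[
    [0,0,0.05,0],
    [0,0,0.1,0],
    [0,0,0.15,0],
    [0,0,0.2,0],
    [0,0,0.24,0],
    [0,0,0.27,0],
    [0,0,0.27,0],
    [0,0,0.27,0],
  ],
)

```text
clock: 7.9
position: [0.4957, -0.0364, 0.0253]
ee_rot: [180.0, 0.0, -21.5]
contact_force: [0.3, 0.6, -1.7]
finger_gap: 0.01
```

send_rows(
  rows=[
    [0,0,0.01,0],
    [0,0,0.02,0],
    [0,0,0.03,0],
    [0,0,0.04,0],
    [0,0,0.04,0],
  ],
)

```text
clock: 8.32
position: [0.4957, -0.0364, 0.0192]
ee_rot: [180.0, 0.0, -21.5]
contact_force: [-1.2, 0.3, -1.7]
finger_gap: 0.0099
```

send_rows(
  rows=[
    [0,0,0.006,0],
    [0,0,0.01,0],
    [0,0,0.01,0],
  ],
)

```text
clock: 8.57
position: [0.4959, -0.0364, 0.0183]
ee_rot: [180.0, -0.0, -21.5]
contact_force: [-3.3, -0.1, 6.7]
finger_gap: 0.0101
```

Contact comes exactly at the expected seated height. Releasing to about 30 mm.

send_rows(
  rows=[
    [0,0,0,0],
    [0,0,0,0],
    [0,0,0,0],
    [0,0,0,0],
  ],
  claw=-0.3,
)

```text
clock: 8.9
position: [0.4958, -0.0364, 0.0179]
ee_rot: [-180.0, -0.0, -21.5]
contact_force: [0.2, 0.2, 0.5]
finger_gap: 0.0299
```

send_rows(
  rows=[
    [0,0,-0.1,0],
    [0,0,-0.3,0],
    [0,0,-0.55,0],
    [0,0,-0.75,0],
    [0,0,-0.75,0],
    [0,0,-0.75,0],
  ],
)

```text
clock: 9.4
position: [0.4967, -0.0366, 0.132]
ee_rot: [-179.9, -0.2, -21.5]
contact_force: [0.9, 0.3, 0.3]
finger_gap: 0.0296
```

```bash
python3 -c "
from h import *
plan([.471,-.302,.2],-21.4)
d=snap('wrist','w6');e=snap('scene','s6')
c=cv2.resize(d['frame'][90:290,130:390],(520,400),interpolation=cv2.INTER_CUBIC)
e=cv2.resize(e['frame'][180:290,150:300],(545,400),interpolation=cv2.INTER_CUBIC)
o=np.hstack([c,e]);o=cv2.resize(o,(800,300)); cv2.imwrite('pics/w6b.png',o[:,:,::-1])
"
```

```text
clock 9.4 pos [ 0.4967 -0.0366  0.132 ] rot [-179.95   -0.18  -21.49] gap 0.0296 F [0.9 0.3 0.3]
d [ 0.4904  1.7089 -0.4537] twist -0.0005 tilt-free
```

View pics/w6b.png

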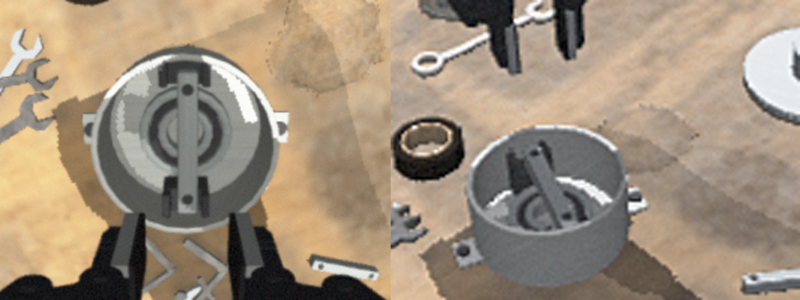

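The bar lies in both slots: its ends are at (188,72) and (188,205) in the left view, between the cheeks at both ends. Next, the lids.

send_rows(
  rows=[
    [0.07,0.26,-0.1,0],
    [0.15,0.52,-0.1,0],
    [0.22,0.78,-0.1,0],
    [0.25,0.9,-0.1,0],
    [0.25,0.9,-0.1,0],
  ],
  claw=0,
)

```text
clock: 9.92
position: [0.4795, -0.1804, 0.144]
ee_rot: [179.9, 0.1, -21.8]
contact_force: [0.5, -0.8, -0.4]
finger_gap: 0.0429
```

send_rows(
  rows=[
    [0.07,0.26,0,0],
    [0.15,0.52,0,0],
    [0.22,0.78,0,0],
    [0.24,0.8,0,0],
    [0.24,0.8,0,0],
    [0.24,0.8,0,0],
  ],
)

```text
clock: 10.42
position: [0.4705, -0.2999, 0.1441]
ee_rot: [-180.0, 0.1, -21.5]
contact_force: [-0.4, 0.3, 0.0]
finger_gap: 0.0425
```

```bash
python3 - <<'E'
from h import *
from scipy.optimize import least_squares
d=load('w6'); P=lambda u,v,z: at(d,u/1.5+130,v/1.5+90,z,True)
Q=np.array([P(*p,.05)[:2] for p in [(93,135),(279,137),(185,57),(190,231),(118,78),(250,78)]])
s=least_squares(lambda c:np.hypot(*(Q-c[:2]).T)-c[2],[*Q.mean(0),.055]); print('tin',s.x,s.fun*1e3)
a=P(189,70,.043);b=P(188,213,.043);print('bar',(a+b)/2,np.linalg.norm(a-b))
plan([.471,-.302,.12],-21.4)
d=snap('wrist','w7')
c=cv2.resize(d['frame'][90:290,130:390],(780,600),interpolation=cv2.INTER_CUBIC); cv2.imwrite('pics/w7b.png',c[:,:,::-1])
E
```

```text
tin [ 0.49682351 -0.0365495   0.05399378] [-0.26041229  0.4247667  -1.62890188 -0.30110801  1.37529845  0.39035703]
bar [ 0.49593263 -0.03819858  0.043     ] 0.08879967008488676
clock 10.4167 pos [ 0.4705 -0.2999  0.1441] rot [-1.7996e+02  1.3000e-01 -2.1480e+01] gap 0.0425 F [-0.4  0.3  0. ]
d [0.0088 0.0122 0.1607] twist -0.0005 tilt-free
```

View pics/w7b.png

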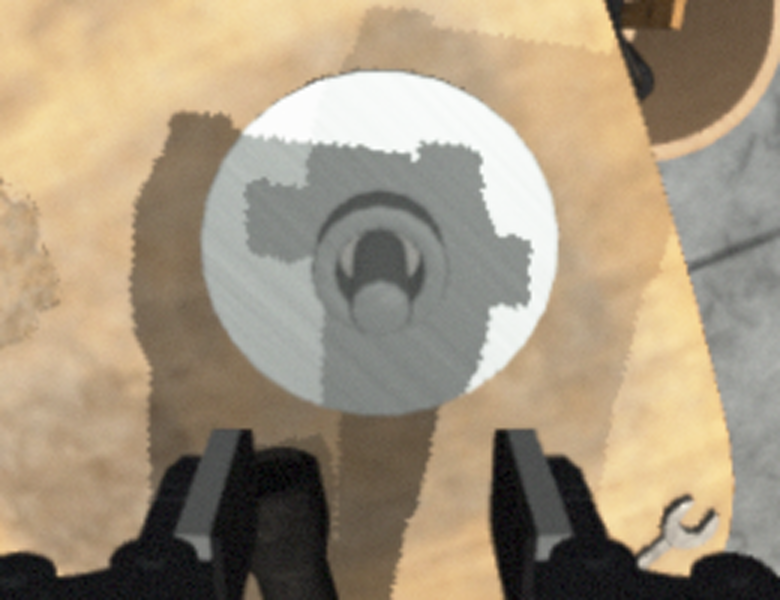

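The plate spans columns 202–557 and rows 70–415, the stem top is at (382,307) and the collar top centre is at (381,265).

```bash
python3 - <<'E'
from h import *
from scipy.optimize import least_squares
d=load('w7'); P=lambda u,v,z: at(d,u/3+130,v/3+90,z,True)
Q=np.array([P(*p,.011)[:2] for p in [(202,243),(557,243),(380,70),(375,415)]])
s=least_squares(lambda c:np.hypot(*(Q-c[:2]).T)-c[2],[*Q.mean(0),.055]); print('plate',s.x,s.fun*1e3)
st=P(382,307,.071);print('stem',st,'collar',P(381,265,.035))
plan([st[0],st[1],.06],-21.5); plan([st[0],st[1],.026],-21.5)
E
```

```text
plate [ 0.46823742 -0.30217848  0.06152393] [-0.24172734 -0.23587385  0.25180637  0.22579482]
stem [ 0.46909325 -0.30265989  0.071     ] collar [ 0.47041568 -0.30323742  0.035     ]
clock 10.4667 pos [ 0.4707 -0.2992  0.1444] rot [-1.7996e+02  1.1000e-01 -2.1410e+01] gap 0.043 F [0.1 0.2 0.3]
d [-0.0009  0.0257  0.5627] twist 0.0005 tilt-free
clock 10.4667 pos [ 0.4707 -0.2992  0.1444] rot [-1.7996e+02  1.1000e-01 -2.1410e+01] gap 0.043 F [0.1 0.2 0.3]
d [-4.000e-04  2.580e-02  7.893e-01] twist 0.0005 tilt-free
```

send_rows(
  rows=[
    [0,0.024,0.1,0],
    [0,0.024,0.3,0],
    [0,0.024,0.5,0],
    [0,0.024,0.65,0],
    [0,0.024,0.72,0],
    [0,0.024,0.76,0],
    [0,0.024,0.79,0],
    [0,0.024,0.79,0],
  ],
)

```text
clock: 11.13
position: [0.4698, -0.3037, 0.0271]
ee_rot: [-180.0, -0.0, -21.4]
contact_force: [-0.1, -0.6, -0.3]
finger_gap: 0.0426
```

send_rows(
  rows=[
    [0,0,0,0],
    [0,0,0,0],
    [0,0,0,0],
    [0,0,0,0],
    [0,0,0,0],
    [0,0,0,0],
  ],
  claw=-1,
  squeeze=70,
)

```text
clock: 11.63
position: [0.4702, -0.3041, 0.028]
ee_rot: [180.0, -0.1, -21.5]
contact_force: [-0.1, 2.6, 7.6]
finger_gap: 0.0159
```

send_rows(
  rows=[
    [0,0,-0.05,0],
    [0,0,-0.15,0],
    [0,0,-0.3,0],
    [0,0,-0.5,0],
    [0,0,-0.7,0],
    [0,0,-0.85,0],
    [0,0,-0.85,0],
    [0,0,-0.85,0],
  ],
)

```text
clock: 12.3
position: [0.4697, -0.3043, 0.1557]
ee_rot: [180.0, -0.1, -21.5]
contact_force: [0.0, 0.7, -5.8]
finger_gap: 0.0157
```

```bash
python3 - <<'E'
from h import *
plan([.4965,-.037,.15],-21.5)
d=snap('wrist','w8'); cv2.imwrite('pics/w8b.png',cv2.resize(d['frame'][90:330,110:410],(750,600),interpolation=cv2.INTER_CUBIC)[:,:,::-1])
E
```

```text
clock 12.3 pos [ 0.4697 -0.3043  0.1557] rot [ 1.7998e+02 -1.2000e-01 -2.1490e+01] gap 0.0157 F [ 0.   0.7 -5.8]
d [-0.487  -1.7235  0.0364] twist 0.0 tilt-free
```

send_rows(
  rows=[
    [-0.02,-0.07,0,0],
    [-0.06,-0.2,0,0],
    [-0.1,-0.36,0,0],
    [-0.15,-0.53,0,0],
    [-0.2,-0.7,0,0],
    [-0.24,-0.86,0,0],
  ],
)

```text
clock: 12.85
position: [0.4823, -0.1685, 0.1531]
ee_rot: [-180.0, 0.1, -21.4]
contact_force: [0.6, 0.4, -4.5]
finger_gap: 0.0157
```

send_rows(
  rows=[
    [-0.05,-0.17,0,0],
    [-0.1,-0.34,0,0],
    [-0.14,-0.51,0,0],
    [-0.19,-0.67,0,0],
    [-0.22,-0.79,0,0],
    [-0.24,-0.85,0,0],
    [-0.24,-0.86,0,0],
    [-0.24,-0.86,0,0],
  ],
)

```text
clock: 13.52
position: [0.4965, -0.0374, 0.1537]
ee_rot: [180.0, 0.1, -21.4]
contact_force: [0.9, -0.6, -4.6]
finger_gap: 0.0159
```

```bash
python3 -c "
from h import *
plan([.4974,-.0371,.085],-21.5)"
```

```text
clock 13.5167 pos [ 0.4965 -0.0374  0.1537] rot [ 1.7997e+02  8.0000e-02 -2.1440e+01] gap 0.0159 F [ 0.9 -0.6 -4.6]
d [ 0.0057 -0.0042  0.4583] twist 0.0003 tilt-free
```

send_rows(
  rows=[
    [0.006,-0.003,0.08,0],
    [0.006,-0.003,0.18,0],
    [0.006,-0.003,0.28,0],
    [0.006,-0.003,0.37,0],
    [0.006,-0.003,0.43,0],
    [0.006,-0.003,0.455,0],
    [0.006,-0.003,0.455,0],
    [0.006,-0.003,0.455,0],
  ],
)

```text
clock: 14.18
position: [0.4981, -0.0378, 0.0865]
ee_rot: [-180.0, -0.0, -21.5]
contact_force: [-0.2, 0.4, -3.5]
finger_gap: 0.0159
```

```bash
python3 - <<'E'
from h import *
plan([.4974,-.0371,.073],-21.5)
s=snap('scene','s8'); 
c=px(s,[.4965,-.037,.06]); u,v=c.astype(int); print(u,v)
a=s['frame'][v-65:v+45,u-75:u+75]
t=snap('side','t8'); c=px(t,[.4965,-.037,.06]); u,v=c.astype(int)
b=t['frame'][v-55:v+55,u-75:u+75]
o=np.hstack([cv2.resize(a,(400,293),interpolation=cv2.INTER_CUBIC),cv2.resize(b,(400,293),interpolation=cv2.INTER_CUBIC)])
cv2.imwrite('pics/s8b.png',o[:,:,::-1])
E
```

```text
clock 14.1833 pos [ 0.4981 -0.0378  0.0865] rot [-1.800e+02 -1.000e-02 -2.151e+01] gap 0.0159 F [-0.2  0.4 -3.5]
d [-0.0061 -0.0027  0.0899] twist -0.0001 tilt-free
207 239
```

send_rows(
  rows=[
    [0,0,0.015,0],
    [0,0,0.03,0],
    [0,0,0.045,0],
    [0,0,0.055,0],
    [0,0,0.055,0],
  ],
)

```text
clock: 14.7
position: [0.4978, -0.0375, 0.0776]
ee_rot: [180.0, 0.0, -21.5]
contact_force: [0.5, 0.2, -4.5]
finger_gap: 0.016
```

send_rows(
  rows=[
    [0,0,0.01,0],
    [0,0,0.018,0],
    [0,0,0.025,0],
    [0,0,0.025,0],
  ],
)

```text
clock: 15.03
position: [0.4979, -0.0375, 0.074]
ee_rot: [180.0, 0.0, -21.5]
contact_force: [-0.3, -0.1, -4.0]
finger_gap: 0.0158
```

The plug has entered the mouth with no contact; continuing to seat.

send_rows(
  rows=[
    [0,0,0.004,0],
    [0,0,0.007,0],
    [0,0,0.007,0],
  ],
)

```text
clock: 15.28
position: [0.498, -0.0374, 0.0732]
ee_rot: [-180.0, 0.0, -21.5]
contact_force: [-0.9, 0.3, -4.0]
finger_gap: 0.0158
```

send_rows(
  rows=[
    [0,0,0.003,0],
    [0,0,0.006,0],
    [0,0,0.006,0],
  ],
)

```text
clock: 15.53
position: [0.4981, -0.0373, 0.073]
ee_rot: [-180.0, -0.0, -21.5]
contact_force: [-6.3, 2.7, 14.6]
finger_gap: 0.0159
```

send_rows(
  rows=[
    [0,0,-0.003,0],
    [0,0,-0.003,0],
    [0,0,-0.003,0],
    [0,0,-0.003,0],
    [0,0,-0.003,0],
    [0,0,-0.003,0],
  ],
  claw=0.55,
)

```text
clock: 16.03
position: [0.498, -0.0375, 0.0726]
ee_rot: [-180.0, 0.0, -21.5]
contact_force: [-0.0, -0.2, 0.7]
finger_gap: 0.0662
```

send_rows(
  rows=[
    [0,0,-0.1,0],
    [0,0,-0.25,0],
    [0,0,-0.4,0],
    [0,0,-0.5,0],
    [0,0,-0.5,0],
    [0,0,-0.5,0],
  ],
)

```text
clock: 16.53
position: [0.4983, -0.0376, 0.1482]
ee_rot: [-180.0, -0.1, -21.5]
contact_force: [-0.6, 0.5, -0.0]
finger_gap: 0.0664
```

```bash
python3 - <<'E'
from h import *
plan([.4965,-.037,.0465],-21.5)
w=snap('wrist','w9')['frame'][90:290,130:390]
s=snap('scene','s9'); c=px(s,[.4965,-.037,.06]); u,v=c.astype(int); a=s['frame'][v-50:v+45,u-75:u+75]
t=snap('side','t9'); c=px(t,[.4965,-.037,.06]); u,v=c.astype(int); b=t['frame'][v-35:v+35,u-50:u+50]
R=lambda i,sz:cv2.resize(i,sz,interpolation=cv2.INTER_CUBIC)
o=np.hstack([R(w,(468,360*1)),np.vstack([R(a,(284,180)),R(b,(284,180))])])
o=np.hstack([R(w,(440,580)[:1]+(338,)),np.zeros((338,0,3),np.uint8)])
r=np.vstack([R(a,(360,228)),R(b,(360,252))]); l=np.vstack([o,np.zeros((480-338,440,3),np.uint8)])
cv2.imwrite('pics/w9b.png',np.hstack([l,r])[:,:,::-1])
E
```

```text
clock 16.5333 pos [ 0.4983 -0.0376  0.1482] rot [-1.7998e+02 -8.0000e-02 -2.1490e+01] gap 0.0664 F [-0.6  0.5 -0. ]
d [-0.0137  0.0012  0.678 ] twist 0.0001 tilt-free
```

View pics/w9b.png

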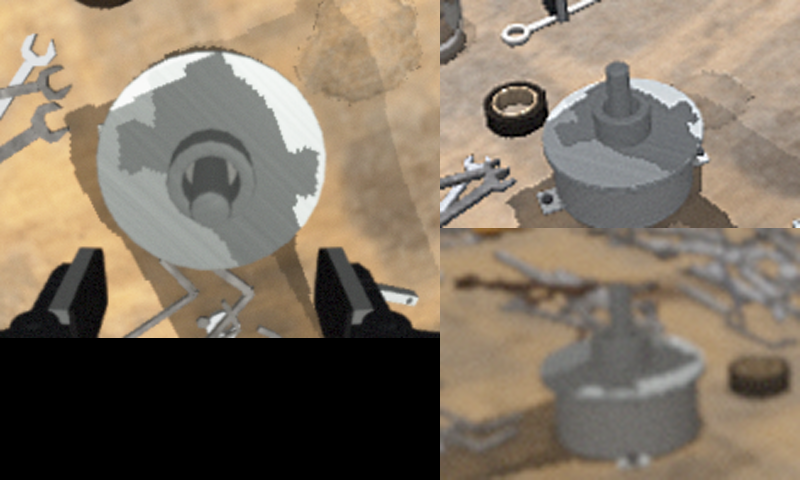

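The lids look level on the tin. The plate spans columns 97–326 and rows 52–268, the collar top is near (210,177) and the stem top is at (211,205).

```bash
python3 - <<'E'
from h import *
from scipy.optimize import least_squares
d=load('w9'); k=260/440; P=lambda u,v,z: at(d,u*k+130,v*k*(200/338)/(260/440)+90,z,True)
Q=np.array([P(*p,.056)[:2] for p in [(97,160),(326,160),(211,52),(211,269)]])
s=least_squares(lambda c:np.hypot(*(Q-c[:2]).T)-c[2],[*Q.mean(0),.055]); print('plate',s.x,s.fun*1e3)
print('stem',P(211,205,.116),'collar',P(209.5,179,.08))
plan([*s.x[:2],.047],-21.5)
E
```

```text
plate [ 0.49423032 -0.03732107  0.06137919] [ 0.11755094  0.11639302 -0.12569642 -0.10824754]
stem [ 0.49804693 -0.03834366  0.116     ] collar [ 0.49694775 -0.03722095  0.08      ]
clock 16.6833 pos [ 0.4975 -0.0374  0.1468] rot [ 1.7998e+02  8.0000e-02 -2.1480e+01] gap 0.0662 F [0.1 0.2 0.4]
d [-0.0195  0.0069  0.6656] twist 0.0001 tilt-free
```

send_rows(
  rows=[
    [-0.01,0.003,0.1,0],
    [-0.01,0.003,0.25,0],
    [-0.01,0.003,0.4,0],
    [-0.01,0.003,0.5,0],
    [-0.01,0.003,0.55,0],
    [-0.01,0.003,0.55,0],
  ],
)

```text
clock: 17.18
position: [0.4952, -0.0372, 0.0633]
ee_rot: [180.0, 0.2, -21.5]
contact_force: [-0.8, 0.4, -0.1]
finger_gap: 0.0659
```

send_rows(
  rows=[
    [0,0,0.03,0],
    [0,0,0.06,0],
    [0,0,0.09,0],
    [0,0,0.115,0],
    [0,0,0.115,0],
  ],
)

```text
clock: 17.6
position: [0.4962, -0.0373, 0.0475]
ee_rot: [180.0, 0.0, -21.5]
contact_force: [-0.2, -0.8, -0.1]
finger_gap: 0.0661
```

send_rows(
  rows=[
    [0,0,0,0],
    [0,0,0,0],
    [0,0,0,0],
    [0,0,0,0],
    [0,0,0,0],
    [0,0,0,0],
  ],
  claw=-1,
  squeeze=50,
)

```text
clock: 18.1
position: [0.4966, -0.0372, 0.0486]
ee_rot: [-180.0, -0.0, -21.5]
contact_force: [-4.8, 0.8, 10.1]
finger_gap: 0.0417
```

send_rows(
  rows=[
    [0,0,-0.02,0],
    [0,0,-0.05,0],
    [0,0,-0.09,0],
    [0,0,-0.14,0],
    [0,0,-0.2,0],
    [0,0,-0.27,0],
    [0,0,-0.34,0],
    [0,0,-0.41,0],
  ],
)

```text
clock: 18.77
position: [0.4965, -0.0374, 0.1108]
ee_rot: [-180.0, -0.0, -21.5]
contact_force: [-0.4, -0.2, -1.7]
finger_gap: 0.0417
```

send_rows(
  rows=[
    [0,0,-0.06,0],
    [0,0,-0.12,0],
    [0,0,-0.18,0],
    [0,0,-0.23,0],
    [0,0,-0.26,0],
    [0,0,-0.26,0],
    [0,0,-0.26,0],
    [0,0,-0.26,0],
  ],
)

```text
clock: 19.43
position: [0.4961, -0.0373, 0.148]
ee_rot: [180.0, 0.0, -21.5]
contact_force: [0.7, -0.6, -1.4]
finger_gap: 0.0416
```

```bash
python3 - <<'E'
from h import *
plan([.4965,-.037,.148],-21.5)
s=snap('scene','s10'); c=px(s,[.4965,-.037,.1]); u,v=c.astype(int); print(u,v); a=s['frame'][v-70:v+80,u-80:u+80]
w=snap('wrist','w10')['frame'][60:330,90:420]
R=lambda i,sz:cv2.resize(i,sz,interpolation=cv2.INTER_CUBIC)
cv2.imwrite('pics/w10b.png',np.hstack([R(a,(400,375)),R(w,(400,375))])[:,:,::-1])
E
```

```text
clock 19.4333 pos [ 0.4961 -0.0373  0.148 ] rot [ 1.7999e+02  4.0000e-02 -2.1480e+01] gap 0.0416 F [ 0.7 -0.6 -1.4]
d [ 0.0015 -0.0028 -0.0001] twist 0.0001 tilt-free
205 222
```

```bash
python3 - <<'E'
from h import *
s=load('s10'); g=cv2.GaussianBlur(cv2.cvtColor(s['frame'],cv2.COLOR_RGB2GRAY),(3,3),0).astype(float)
def val(z,r,th,cx,cy): 
    q=px(s,[cx+r*np.cos(th),cy+r*np.sin(th),z]); return cv2.getRectSubPix(g.astype(np.float32),(1,1),tuple(map(float,q)))[0,0]
cam=s['extrinsics'][:2,3]; base=np.arctan2(cam[1]+.037,cam[0]-.492)
# camera-facing arc: radial contrast of the flange's rim at each arc angle gives its height
for k,th in enumerate(base+np.radians([-75,-50,-25,0,25,50,75])):
    print(int(np.degrees(th-base)),[int(val(z,.057,th,.492,-.0345)) for z in np.arange(.040,.068,.002)])
# stem: horizontal profile at z .10
print('stem top px',px(s,[.492,-.0345,.116]),'outer plate underside px',px(s,[.492,-.0345,.153]))
# held plate outline level check: edge along limb
for k,th in enumerate(base+np.radians([-75,-50,-25,0,25,50,75])):
    print(int(np.degrees(th-base)),[int(val(z,.062,th,.492,-.0345)) for z in np.arange(.138,.166,.002)])
E
```

```text
-75 [121, 122, 121, 124, 129, 134, 141, 147, 151, 152, 154, 156, 155, 155, 155]
-49 [101, 100, 99, 98, 98, 99, 104, 117, 133, 146, 154, 154, 142, 130, 124]
-24 [109, 109, 107, 106, 105, 106, 107, 119, 133, 140, 137, 128, 122, 119, 119]
0 [108, 108, 107, 107, 107, 107, 111, 121, 130, 128, 123, 120, 122, 122, 121]
24 [106, 106, 106, 106, 105, 105, 106, 109, 115, 120, 122, 122, 121, 123, 123]
49 [96, 96, 97, 97, 96, 95, 95, 100, 106, 112, 118, 122, 124, 123, 121]
74 [85, 106, 139, 168, 175, 162, 144, 139, 137, 133, 128, 121, 118, 118, 121]
stem top px [205.80147591 217.63027656] outer plate underside px [204.32727418 200.78492807]
-75 [178, 181, 180, 175, 167, 159, 152, 151, 150, 153, 151, 137, 131, 154]
-49 [170, 169, 166, 166, 165, 155, 133, 111, 103, 112, 127, 141, 148, 148]
-24 [118, 125, 147, 172, 182, 171, 140, 111, 105, 119, 135, 144, 146, 146]
0 [102, 102, 101, 101, 101, 101, 103, 106, 112, 125, 138, 143, 144, 144]
24 [121, 135, 158, 175, 177, 161, 131, 108, 107, 113, 112, 111, 112, 113]
49 [172, 174, 174, 174, 169, 149, 124, 106, 99, 102, 108, 112, 113, 113]
74 [167, 171, 173, 171, 161, 146, 134, 130, 129, 130, 149, 179, 198, 205]
```

```bash
python3 -c "
from rig import bot
print(bot.hand_in())"
```

```text
the job is handed in; nothing more can be done
None
```

The job is handed in at about 19.5 s of the 58 s allowed. The bar and inner lid are in place, and the arm is holding the outer lid level about 10 cm above where it sat.

**What happened**
- **Bar:** My first grasp missed. The fingertips turned out to sit about 17 mm behind the reported tool point, not 17 mm ahead as stated. After correcting for that, I gripped the bar, lowered it into both slots and let go. It touched down at the expected seated height, and a picture showed it between the cheeks at both ends.
- **Lids:** I carried the pair by the stem and lowered it into the tin. The plug entered without touching, and seating contact came at the expected height with about 15 N. I then released it.
- **Outer lid:** I gripped the collar and lifted it straight up 10 cm.

**Last checks**
- **Held weight:** The wrist force was about 1.4–1.7 N. That is roughly the outer lid alone (0.2 kg), so the inner lid was left behind.
- **Inner lid:** Edge brightness in the scene image put the flange's visible edge at about z 53 mm over most of the arc checked. That means it is level and fully home.
- **Outer lid:** The same check showed the held lid level to within a few millimetres.

**Less certain**
- The final picture could not be viewed because I had reached the 12-picture limit, so those last checks are numeric only.
- The scene and wrist cameras disagreed by about 5 mm. I followed the wrist camera.
- I did not check the pliers, spanner and tape separately at the end. I never made contact with them.

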